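Charge the sliding parts tray and index it to the next lock hole

TASK

Tip the hinged steel cup by its crank handle until all four wooden pegs have dropped into the sliding tray, and swing the cup back fully upright. Then pull up the black knob of the lock plunger, slide the tray section from the hole it is locked in to the next hole, let the pin go fully home there, and finish while still holding the knob firmly, pin in the hole. Leave the other things on the bench where they are.

Things in the scene. Friction and masses are not known exactly. Their poses are not given: they have to be found in the camera images.
- feeder: Fixed plywood base board (165 x 420 x 12 mm) of the parts feeder; origin on the bench under the tray's centre as it stands at the start. +x from tray to cup, z up; the tray slides toward -y. Its steel index bar (32 mm wide, top 30 mm above the bench) has 11 mm lock holes at x = 0, y = -140, -190 and -240 mm; the tray starts locked in the first (-140).
- carriage (a joint): Travel of the sliding section (tray and tongue) along the feeder's -y, in m: 0 in the first hole (start), 0.050 in the next, 0.100 in the last; stops at -0.002 and 0.104. Slides with about 2 N of friction, about 1 mm play each way with the pin in a hole.
- tray_floor (a point): Centre of the inner floor of the sliding aluminium tray (open box 100 x 100 x 36 mm outside, 3 mm walls; the rim is 56 mm and this floor 23 mm above the bench). Axes as the feeder's.
- plunger (a joint): Lift of the spring lock plunger in m: 0 = pin fully home in a hole, stop at 0.018. The spring pushes it down with 3 to 5 N. The round-tipped 8 mm pin reaches 13 mm into the bar: lift it at least 14 mm before sliding. Standing on the bar between holes it reads about 0.013.
- lock_knob: Black knob of the plunger, 26 mm diameter, 22 mm high, on the tongue at the -y side of the tray, free all round; origin at the centre of its underside. It rises with the plunger and travels with the tray. Below it is only a 22 mm thick housing down to the tongue, 36 mm above the bench.
- knob_centre (a point): Centre of the black knob, 11 mm above its underside, 75 mm above the bench with the pin home: where to grip it from above.
- cup (a joint): Angle of the steel cup about its shaft in rad: 0 = upright on its stop (start), 2.25 = fully tipped toward the tray (stop). Friction 0.2 N m: it stays where it is left, also tipped.
- handle_grip (a point): Middle of the crank handle, a bare 12 mm steel rod along the feeder's y (free 34 mm toward the lever, 24 mm outward). It moves on a circle of radius 65 mm about the shaft (point cup_hinge): 45 degrees behind the top (toward the feeder's +x) with the cup upright, over the top, to 84 degrees beyond it (toward -x) fully tipped.
- cup_hinge (a point): Point on the axis of the cup's shaft in line with handle_grip, 85 mm above the bench; the axis lies along the feeder's y. The cup (74 mm over the rim, 83 mm high, rim 98 mm above the bench) stands with its own axis 44 mm toward the feeder's +x of the shaft and 124 mm toward -y of this point.
- peg_0: Wooden peg 1 of 4, 13 x 55 x 13 mm, its length along its own y; all four start standing on end in the cup. Origin at the centre of one long side face.
- peg_1: Wooden peg 2 of 4, 13 x 55 x 13 mm, its length along its own y; all four start standing on end in the cup. Origin at the centre of one long side face.
- peg_2: Wooden peg 3 of 4, 13 x 55 x 13 mm, its length along its own y; all four start standing on end in the cup. Origin at the centre of one long side face.
- peg_3: Wooden peg 4 of 4, 13 x 55 x 13 mm, its length along its own y; all four start standing on end in the cup. Origin at the centre of one long side face.
- wax_tin: Bystander: round olive-yellow tin, 67 mm diameter, 30 mm high; origin under its centre.
- jar_chalk: Bystander: small lidded glass jar, 60 mm diameter, 78 mm high; origin under its centre.
- sanding_block: Bystander: tan sanding block, 62 x 110 x 36 mm, lying on the bench; origin under its centre.

How it is judged:
On the way, in this order (a step that is already met when the one before it is completed fails the run):
1. the cup is tipped and all four pegs lie in the tray, the tray still at the first hole (value of joint cup above 1.3 rad and value of joint carriage below 0.01 m and x of peg_0 in the frame of tray_floor between -0.05 and 0.05 m and y of peg_0 in the frame of tray_floor between -0.05 and 0.05 m and z of peg_0 in the frame of tray_floor between -0.01 and 0.05 m and x of peg_1 in the frame of tray_floor between -0.05 and 0.05 m and y of peg_1 in the frame of tray_floor between -0.05 and 0.05 m and z of peg_1 in the frame of tray_floor between -0.01 and 0.05 m and x of peg_2 in the frame of tray_floor between -0.05 and 0.05 m and y of peg_2 in the frame of tray_floor between -0.05 and 0.05 m and z of peg_2 in the frame of tray_floor between -0.01 and 0.05 m and x of peg_3 in the frame of tray_floor between -0.05 and 0.05 m and y of peg_3 in the frame of tray_floor between -0.05 and 0.05 m and z of peg_3 in the frame of tray_floor between -0.01 and 0.05 m), for 0.2 s.
2. the cup stands upright again, pegs in the tray (value of joint cup below 0.12 rad and x of peg_0 in the frame of tray_floor between -0.05 and 0.05 m and y of peg_0 in the frame of tray_floor between -0.05 and 0.05 m and z of peg_0 in the frame of tray_floor between -0.01 and 0.05 m and x of peg_1 in the frame of tray_floor between -0.05 and 0.05 m and y of peg_1 in the frame of tray_floor between -0.05 and 0.05 m and z of peg_1 in the frame of tray_floor between -0.01 and 0.05 m and x of peg_2 in the frame of tray_floor between -0.05 and 0.05 m and y of peg_2 in the frame of tray_floor between -0.05 and 0.05 m and z of peg_2 in the frame of tray_floor between -0.01 and 0.05 m and x of peg_3 in the frame of tray_floor between -0.05 and 0.05 m and y of peg_3 in the frame of tray_floor between -0.05 and 0.05 m and z of peg_3 in the frame of tray_floor between -0.01 and 0.05 m), for 0.2 s.
3. the plunger is pulled clear of the first hole (value of joint plunger above 0.012 m and value of joint carriage below 0.02 m), for 0.05 s.
4. the section is at the next hole (value of joint carriage between 0.045 and 0.055 m), for 0.1 s.
At the end, for the whole second after the job is handed in: The section is locked at the next hole (travel 0.050 m, within 3 mm) with the pin home (plunger within 2 mm of fully down), the fingers still hold the knob with more than 2 N, all four pegs are in the tray and the cup is upright within 0.12 rad (all of step 2 and value of joint carriage between 0.047 and 0.053 m and value of joint plunger below 0.002 m and contact force between the fingers and lock_knob above 2 N); the arm keeps its last pose, push and grip.
It fails at once if the wax_tin is moved more than 30 mm (distance of wax_tin from where it was at the start of the episode above 0.03 m).
It fails at once if the jar_chalk is moved more than 30 mm (distance of jar_chalk from where it was at the start of the episode above 0.03 m).
It fails at once if the sanding_block is moved more than 30 mm (distance of sanding_block from where it was at the start of the episode above 0.03 m).
It also fails if it takes over 56 s, if anything falls off the work surface, if the arm or the gripper's body presses on something with over 40 N, if the wrist force passes 120 N, or if a joint passes its speed limit or range.

ROBOT

A 6-joint arm with a two-finger parallel gripper is mounted at the origin on a cart in front of the work surface, level with it; the furniture and walls round the work are solid. World frame = base frame: x ahead of the robot, y to its left, z up, the work surface at z = 0. Lengths are in m, angles in rad, forces in N, time in s.
With the tool pointing down it reaches from about 0.375 to 0.925 m from the base axis. Payload 5.7 kg.
Tool frame: the origin (TCP) lies on the centre line of the jaws, within the pads' length; the fingertips stand bot.tip_reach ahead of it and the grasp point (between the pads) lies 6 mm ahead of it (bot.tip_reach is the distance from the TCP to the fingertips, in m); z points along the fingers, y is the line along which they close (so a half turn about z gives the same grasp; the last joint's range is limited). The gripper opens to 88 mm and grips with 3 to 60 N. Pads are 20 mm wide; open, the fingers measure 115 mm over their backs; the gripper's body (75 mm by 178 mm) begins 61 mm behind the grasp point.
Start: joints at [0.999, 0.359, 1.51, -0, 1.272, -0.115], TCP at [0.265, 0.538, 0.225] pointing down, gripper open.
Joint ranges: [-2.97, 2.97], [-1.01, 2.36], [0.21, 2.38], [-0.96, 4.11], [0.2, 2.71], [-2.98, 2.98]. Speed limits (rad/s): [2.39, 2.39, 3.14, 3.14, 3.14, 3.14].

INTERFACE

Orientations are given as a 3x3 rotation matrix whose columns are the frame's x, y, z axes.
In Python, from workcell import bot gives the robot as it stands.
- The arm moves only by the shell command python3 -m pendant 'ROWS' [FORCE]. ROWS is JSON, a list of rows, each an object with "xyz": the shift along the tool's x, y, z in mm, a list of three; "twist": the turn, a rotation vector about the tool's x, y, z in degrees, a list of three; "claw": the finger opening in mm, from 0 to 87.8. In form: [{"xyz": [tx, ty, tz], "twist": [wx, wy, wz], "claw": claw}, ...]. A call has 1 to 5 rows; each row is the pose to reach, as a shift and turn from the pose commanded when the call began, along the tool's axes at that moment; what a row does not reach only later rows make up. A row lasts 1/8 s, in which the tool goes at most 62.5 mm and 10.7 degrees, less where a joint would pass 70% of its speed; a pose out of reach is approached as far as the arm can. A call with a gripper value outside its range is refused whole. The fingers move at their own pace and stop on an object; FORCE is the grip in N (left out, the last holds). Time passes only in rows, so rows that repeat a pose let the fingers close. It gives the time, the measured TCP pose, the force, the opening and the grip force at its end, in the units of the state.
- bot.get_state(): the state, without advancing time (a new reading comes with each control period).
- bot.snapshot(name): name is "scene" or "top"; returns a dict with "color" (384x512x3 uint8, red, green, blue), "z_map" (384x512 float32, m along the optical axis (not along the pixel's ray), 0 where there is no reading), "K" (3x3 intrinsics, pixels), "eye" and "attitude" of the camera in the world. Camera axes: x right, y down, z forward; pixel columns grow to the right and rows downward; lengths in m; the calibration is good to about 2 mm. A picture is of the moment at which its call begins.
- bot.close_job(): hands the job in; it is judged then, once.
Trained networks look in the newest picture that a camera, given by its name, has taken for a name from the list of things; names that differ only in an ending like _2 or _b are one class to them, and where a whole thing is asked for, a point or a joint stands for the part that bears it (a point fixed in the world has none). Each returns a list of dicts, best first, with "p" (0 to 1); they miss things now and then, are a little off and sometimes report something else, mostly with a low value. They report only what shows in the picture. A call takes as long as a camera call.
- bot.silhouettes(camera, name): "pixels" (384x512 bool, what is visible of it) and "at" ([row, column] in pixels, amid what is visible of it).
- bot.mark_of(camera, name): "at" ([row, column] in pixels: a listed point, or the origin of a listed thing).
The state is a dict: "t": time; "joint_pos": joint angles; "joint_velocities": joint speeds; "joint_torque": joint torques, N m; "ee_pos": TCP position; "orientation": TCP orientation; "ft_force": force on the tool from outside, world axes, zero at the start; "moment": the same for the moment, N m; "finger_gap": finger opening in m; "grip_force": force on a finger pad.
Only numpy, scipy, OpenCV 4.12 (cv2) and the standard library are available. Lean on these libraries where they do the work, as an engineer would, in place of code of your own. Each camera call takes 0.05 s, during which the arm holds its last target. There are 200 camera calls.

## Working session

There is one attempt and no reset: what is moved stays moved. The work goes in short steps, Python scripts to look and compute and a shell command to move; the robot and the scene stay as the last step left them, time stands still between calls to the robot, and variables do not carry over. Pictures are saved under pics/ and viewed, at most 10 in all, crops included, and the job is handed in when it is done.

```bash
mkdir -p pics; ls
cat > h.py <<'E'
import numpy as np,cv2
from workcell import bot
def ray(s,at):
    K=np.array(s["K"]);d=np.array([(at[1]-K[0,2])/K[0,0],(at[0]-K[1,2])/K[1,1],1.])
    return np.array(s["eye"]),np.array(s["attitude"])@d
def onz(s,at,z):
    e,d=ray(s,at);return e+d*(z-e[2])/d[2]
def dep(s,at):
    r,c=int(round(at[0])),int(round(at[1]));w=s["z_map"][max(r-1,0):r+2,max(c-1,0):c+2];w=w[w>0]
    e,d=ray(s,at);return e+d*np.median(w) if len(w) else None
E
python3 - <<'E'
from h import *
np.set_printoptions(precision=4,suppress=True)
st=bot.get_state();print(st,bot.tip_reach)
ims=[]
Z={"feeder":0,"knob_centre":.075,"lock_knob":.064,"handle_grip":.131,"tray_floor":.023,"cup_hinge":.085,"wax_tin":0,"jar_chalk":0,"sanding_block":0}
for c in("scene","top"):
    s=bot.snapshot(c);cv2.imwrite(f"pics/{c}0.png",s["color"][:,:,::-1]);print(c,s["eye"])
    for n,z in Z.items():
        for m in bot.mark_of(c,n)[:2]:print(n,round(m["p"],2),np.array(m["at"]),onz(s,m["at"],z),dep(s,m["at"]))
E
```

```text
pics
{'t': 0.0, 'joint_pos': array([ 0.9989,  0.3595,  1.5114,  0.    ,  1.2725, -0.1151]), 'joint_velocities': array([-0.0013, -0.0003,  0.0001, -0.0016,  0.0015, -0.0009]), 'joint_torque': array([ -0.0011, -51.5361, -27.0735,   0.0675,   0.0348,  -0.0001]), 'ee_pos': array([0.2643, 0.5379, 0.2239]), 'orientation': array([[-0.8975,  0.4411, -0.001 ],
       [ 0.4411,  0.8975, -0.0015],
       [ 0.0002, -0.0018, -1.    ]]), 'ft_force': array([-0.2151, -0.2482,  0.1244]), 'moment': array([ 0.0547,  0.0243, -0.0194]), 'grip_force': 0.0, 'finger_gap': 0.0876368900186123} 0.025
scene [-0.0445 -1.0871  1.0754]
feeder 0.87 [197.8 202.3] [ 0.576  -0.0092  0.    ] [ 0.5482 -0.0575  0.0481]
knob_centre 0.6 [139.3 190.4] [0.6837 0.2115 0.075 ] [0.642  0.1371 0.1323]
knob_centre 0.49 [200.1 229. ] [ 0.5898 -0.1478  0.075 ] [ 0.5913 -0.1456  0.0727]
lock_knob 0.63 [198.3 230.2] [ 0.6048 -0.1331  0.064 ] [ 0.594  -0.1489  0.0808]
handle_grip 0.59 [140.3 189.2] [0.6365 0.1365 0.131 ] [0.6407 0.144  0.1252]
tray_floor 0.82 [191.1 201. ] [ 0.5788 -0.0013  0.023 ] [0.58   0.0009 0.0209]
cup_hinge 0.9
[... 503 characters left out ...]
er 0.81 [213.9 199.6] [0.5905 0.0031 0.    ] [ 0.5889 -0.0008  0.0247]
knob_centre 0.43 [206.3 247.6] [ 0.6054 -0.144   0.075 ] [ 0.6044 -0.1443  0.0867]
lock_knob 0.5 [206.8 246.3] [ 0.6049 -0.1399  0.064 ] [ 0.603  -0.1407  0.0869]
handle_grip 0.68 [188.3 143.4] [0.653  0.1348 0.131 ] [0.6525 0.1337 0.1345]
tray_floor 0.62 [213.7 198.7] [0.5897 0.0021 0.023 ] [0.5896 0.002  0.0239]
cup_hinge 0.82 [208.3 149.3] [0.6025 0.131  0.085 ] [0.6093 0.1557 0.0006]
wax_tin 0.65 [151.4 159.9] [0.7846 0.1268 0.    ] [0.7772 0.1185 0.0314]
jar_chalk 0.86 [152.6 249.1] [ 0.7764 -0.1479  0.    ] [ 0.7589 -0.1498  0.0767]
sanding_block 0.56 [220.2 366.9] [ 0.5656 -0.4964  0.    ] [ 0.564  -0.4861  0.0365]
```

View pics/top0.png

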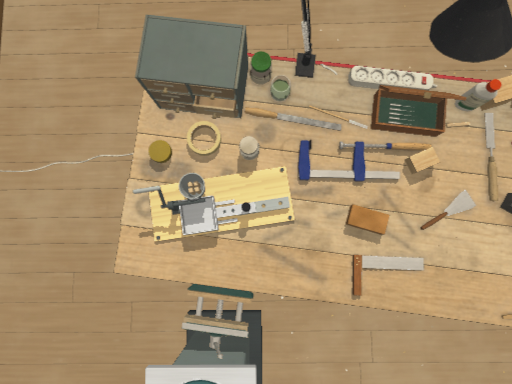

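View pics/scene0.png

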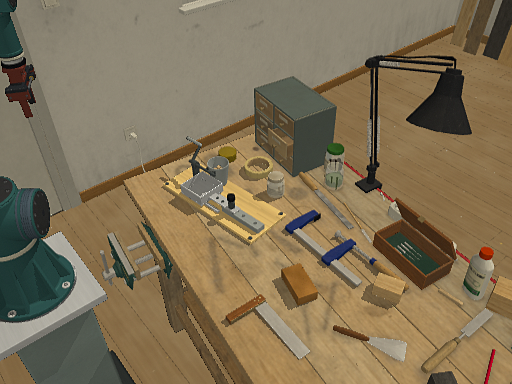

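Run:
```python
from h import *
np.set_printoptions(precision=4,suppress=True)
s=bot.snapshot("top");h,w=s["z_map"].shape
K=np.array(s["K"]);v,u=np.mgrid[:h,:w]
d=np.stack([(u-K[0,2])/K[0,0],(v-K[1,2])/K[1,1],np.ones_like(u)],-1)@np.array(s["attitude"]).T
P=np.array(s["eye"])+d*s["z_map"][...,None]
# rim points of tray: z~0.056
X=P[...,0];Y=P[...,1];Zz=P[...,2]
m=(abs(Zz-.056)<.006)&(abs(X-.59)<.08)&(abs(Y)<.08)
print("tray",m.sum(),cv2.minAreaRect(P[m][:,:2].astype(np.float32)))
m=(abs(Zz-.086)<.006)&(abs(X-.605)<.03)&(abs(Y+.144)<.03)
print("knob",m.sum(),P[m].mean(0),P[m].min(0),P[m].max(0))
m=(abs(Zz-.131)<.02)&(abs(X-.653)<.04)&(abs(Y-.135)<.06)
print("handle",m.sum(),cv2.minAreaRect(P[m][:,:2].astype(np.float32)),P[m].mean(0),P[m].max(0))
m=(abs(Zz-.012)<.005)&(abs(X-.6)<.15)&(Y>-.35)&(Y<.25)
print("board",m.sum(),cv2.minAreaRect(P[m][:,:2].astype(np.float32)))
m=(abs(Zz-.098)<.006)&(abs(X-.65)<.08)&(abs(Y-.0)<.06)
print("cup",m.sum(),cv2.minAreaRect(P[m][:,:2].astype(np.float32)))
```

```text
tray 204 ((0.6026463508605957, 0.008717179298400879), (0.13804790377616882, 0.11061711609363556), 8.251705169677734)
knob 65 [ 0.6035 -0.1376  0.0865] [ 0.5914 -0.1483  0.0801] [ 0.6169 -0.1259  0.0916]
handle 156 ((0.6442241072654724, 0.12573012709617615), (0.07565305382013321, 0.03020522929728031), 88.18936920166016) [0.6469 0.1191 0.1333] [0.6586 0.1635 0.1418]
board 4818 ((0.6042954921722412, -0.07662221789360046), (0.5426299571990967, 0.2894863486289978), 89.7721176147461)
cup 132 ((0.6534767746925354, 0.014158293604850769), (0.07285310328006744, 0.09334035962820053), 81.17180633544922)
```

Run:
```python
from h import *
np.set_printoptions(precision=4,suppress=True)
s=bot.snapshot("top");h,w=s["z_map"].shape
c=s["color"][160:250,125:305,::-1]
cv2.imwrite("pics/crop.png",cv2.resize(c,None,fx=4.4,fy=4.4,interpolation=cv2.INTER_CUBIC))
for n in("feeder","tray_floor","cup","lock_knob","handle_grip","carriage"):
    for m in bot.silhouettes("top",n)[:1]:
        px=np.argwhere(m["pixels"]);z={"feeder":.012,"tray_floor":.05,"cup":.098,"lock_knob":.086,"handle_grip":.131,"carriage":.04}[n]
        W=np.array([onz(s,p,z)[:2] for p in px],np.float32)
        print(n,m["p"],len(px),cv2.minAreaRect(W),cv2.boxPoints(cv2.minAreaRect(W)).tolist(),W.mean(0))
```

```text
feeder 0.78 7836 ((0.6297564506530762, -0.03825317323207855), (0.19038055837154388, 0.4633311927318573), 8.093225479125977) [[0.5028994083404541, 0.17770381271839142], [0.5681290626525879, -0.28101271390914917], [0.7566134929656982, -0.2542101740837097], [0.6913838386535645, 0.20450636744499207]] [ 0.6209 -0.0576]
tray_floor 0.72 1565 ((0.5922703146934509, -0.05544353276491165), (0.10221942514181137, 0.2173270732164383), 8.022503852844238) [[0.5264954566955566, 0.04502357542514801], [0.556826114654541, -0.17017659544944763], [0.6580451726913452, -0.1559106409549713], [0.6277145147323608, 0.05928952991962433]] [ 0.5849 -0.0296]
cup 0.8 648 ((0.6441589593887329, 0.0729406327009201), (0.08419017493724823, 0.1951446235179901), 11.83653736114502) [[0.582944929599762, 0.15980368852615356], [0.6229730248451233, -0.03119152970612049], [0.7053729891777039, -0.013922423124313354], [0.6653448939323425, 0.17707279324531555]] [0.651 0.042]
lock_knob 0.54 56 ((0.6040028929710388, -0.13703317940235138), (0.022292379289865494, 0.01952596940100193), 89.27471160888672) [[0.5940995812416077, -0.14805488288402557], [0.6136240363121033, -0.14830206334590912], [0.61390620470047, -0.12601147592067719], [0.5943817496299744, -0.12576429545879364]] [ 0.6042 -0.1369]
handle_grip 0.89 769 ((0.6345189809799194, 0.061684172600507736), (0.08616785705089569, 0.18899068236351013), 16.305477142333984) [[0.5666375756263733, 0.14028258621692657], [0.6196983456611633, -0.04110659658908844], [0.7024003863334656, -0.016914241015911102], [0.6493396162986755, 0.16447493433952332]] [0.6465 0.0343]
```

View pics/crop.png

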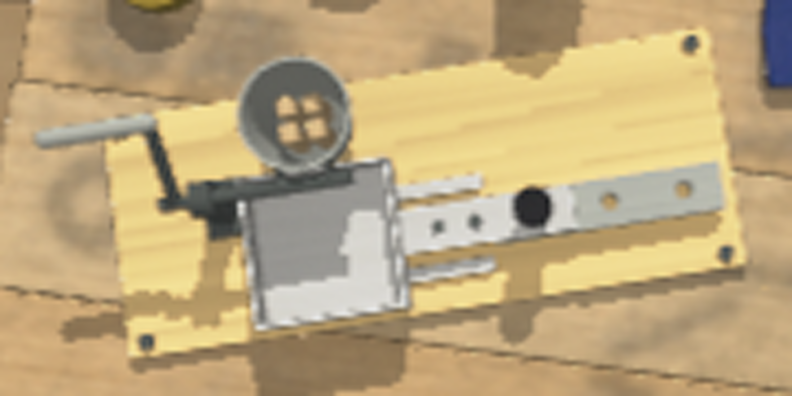

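Run:
```python
from h import *
np.set_printoptions(precision=4,suppress=True)
s=bot.snapshot("top")
cr=lambda x,y:(y/4.4+160-.4,x/4.4+125-.4)
xf=np.array([.9903,.1392]);yf=np.array([-.1392,.9903])
W=lambda x,y,z:onz(s,cr(x,y),z)[:2]
h2,h3,k=W(610,200,.03),W(684,188,.03),W(533,207,.086)
O=np.mean([h2+.19*yf,h3+.24*yf,k+.14*yf],0)
print(h2+.19*yf,h3+.24*yf,k+.14*yf,"O",O)
tr=np.mean([W(388,160,.056),W(408,305,.056),W(258,328,.056),W(240,205,.056)],0);print("tray",tr)
cup=W(295,114,.098);a,b=W(40,138,.131),W(155,125,.131)
print("cup",cup,"hinge",cup-.044*xf+.124*yf,"grip from cup",cup+.002*xf+.124*yf)
print("rod",a,b,np.linalg.norm(a-b),"grip",a+(b-a)*24/58)
print("angle tray->h3",np.degrees(np.arctan2(*(h3-tr)*[1,-1])))
```

```text
[ 0.5857 -0.0003] [ 0.5861 -0.0001] [ 0.5841 -0.0004] O [ 0.5853 -0.0003]
tray [ 0.5803 -0.0015]
cup [0.6634 0.0103] hinge [0.6025 0.1269] grip from cup [0.6481 0.1333]
rod [0.6461 0.1609] [0.6531 0.0903] 0.07100145646434503 grip [0.649  0.1317]
angle tray->h3 9.429085819238223
```

```bash
cat > to.py <<'E'
import sys
from h import *
# to.py x y z(TCP) yaw(tool y axis, deg): shift in tool axes, mm, and turn
np.set_printoptions(precision=1,suppress=True)
s=bot.get_state();R=np.array(s["orientation"]);p=np.array(s["ee_pos"])
x,y,z,a=map(float,sys.argv[1:5]);a=np.radians(a)
from scipy.spatial.transform import Rotation as Ro
yy=np.array([np.cos(a),np.sin(a),0]);zz=np.array([0,0,-1.]);T=np.c_[np.cross(yy,zz),yy,zz]
print("t",s["t"],"p",p*1e3,"shift",R.T@(np.array([x,y,z])-p)*1e3,"twist",np.degrees(Ro.from_matrix(R.T@T).as_rotvec()),"F",s["ft_force"],"gap",s["finger_gap"]*1e3,s["grip_force"])
E
python3 -m pendant '[{"xyz":[-52,-19,2],"twist":[0,0,6],"claw":60},{"xyz":[-105,-39,4],"twist":[0,0,12],"claw":60},{"xyz":[-158,-58,6],"twist":[0,0,18],"claw":60},{"xyz":[-211,-78,8],"twist":[0,0,24],"claw":60},{"xyz":[-264,-97,8],"twist":[0,0,30],"claw":60}]'
python3 to.py 0.6485 0.1325 0.205 8
```

```text
t: 2.08
ee_pos: [0.4598, 0.3335, 0.2167]
orientation: [[-0.554, 0.833, 0.0], [0.833, 0.554, 0.0], [0.0, 0.0, -1.0]]
ft_force: [-0.2, 0.1, -0.5]
finger_gap: 0.0599
grip_force: 0.0
t 2.075 p [459.8 333.5 216.7] shift [-271.9   45.8   11.7] twist [ 0.  -0.  25.6] F [-0.2  0.1 -0.5] gap 59.90694944489664 0.0
```

```bash
python3 -m pendant '[{"xyz":[-54,9,2],"twist":[0,0,6],"claw":60},{"xyz":[-109,18,4],"twist":[0,0,12],"claw":60},{"xyz":[-163,27,6],"twist":[0,0,18],"claw":60},{"xyz":[-218,37,10],"twist":[0,0,24],"claw":60},{"xyz":[-272,46,12],"twist":[0,0,25.6],"claw":60}]'
python3 - <<'E'
from h import *
np.set_printoptions(precision=4,suppress=True)
a=[]
for c in("scene","top"):
    s=bot.snapshot(c);a.append(s["color"][:,:,::-1])
    for m in bot.mark_of(c,"handle_grip")[:2]:print(c,round(m["p"],2),np.array(m["at"]),onz(s,m["at"],.131))
cv2.imwrite("pics/pre.png",np.hstack([cv2.resize(a[0][80:230,130:280],(390,390),interpolation=2),cv2.resize(a[1][120:270,110:260],(390,390),interpolation=2)]))
E
python3 to.py 0.6485 0.1325 0.137 8
```

```text
t: 2.7
ee_pos: [0.6496, 0.1331, 0.2046]
orientation: [[-0.141, 0.99, 0.0], [0.99, 0.141, 0.0], [0.0, 0.0, -1.0]]
ft_force: [0.7, -0.1, 0.3]
finger_gap: 0.0599
grip_force: 0.0
scene 0.84 [139.3 189.4] [0.6403 0.1411 0.131 ]
top 0.67 [186.8 142. ] [0.6571 0.1387 0.131 ]
t 2.9 p [648.7 133.8 204.3] shift [-1.3 -0.3 67.3] twist [-0.  -0.   0.1] F [-0.4 -0.1 -0.1] gap 60.01012543168192 0.0
```

View pics/pre.png

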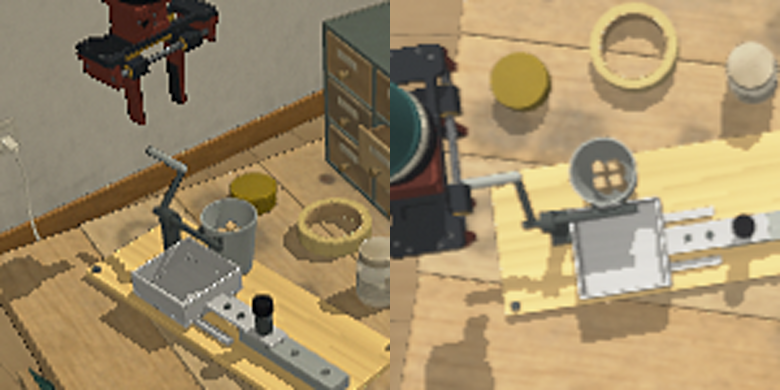

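```bash
python3 -m pendant '[{"xyz":[0,0,34],"twist":[0,0,0],"claw":60},{"xyz":[-1,0,67],"twist":[0,0,0],"claw":60},{"xyz":[-1,0,67],"twist":[0,0,0],"claw":10},{"xyz":[-1,0,67],"twist":[0,0,0],"claw":0},{"xyz":[-1,0,67],"twist":[0,0,0],"claw":0}]' 25
python3 -m pendant '[{"xyz":[0,0,0],"twist":[0,0,0],"claw":0},{"xyz":[0,0,0],"twist":[0,0,0],"claw":0}]' 25
python3 - <<'E'
from h import *
np.set_printoptions(precision=4,suppress=True)
s=bot.snapshot("scene");cv2.imwrite("pics/g.png",cv2.resize(s["color"][80:230,110:310,::-1],(800,600),interpolation=2))
s=bot.get_state();print(s["ee_pos"],s["ft_force"],s["finger_gap"])
E
```

```text
t: 3.52
ee_pos: [0.6496, 0.1342, 0.1396]
orientation: [[-0.144, 0.99, 0.003], [0.99, 0.144, 0.0], [-0.0, 0.003, -1.0]]
ft_force: [0.8, -0.2, -0.3]
finger_gap: 0.0333
grip_force: 0.0
t: 3.78
ee_pos: [0.6489, 0.1336, 0.1384]
orientation: [[-0.143, 0.99, 0.001], [0.99, 0.143, 0.0], [-0.0, 0.001, -1.0]]
ft_force: [-0.0, 0.2, -0.1]
finger_gap: 0.0135
grip_force: 0.0
[0.6487 0.1336 0.1382] [-0.4768  0.4174 -0.6104] 0.00926878470343753
```

View pics/g.png

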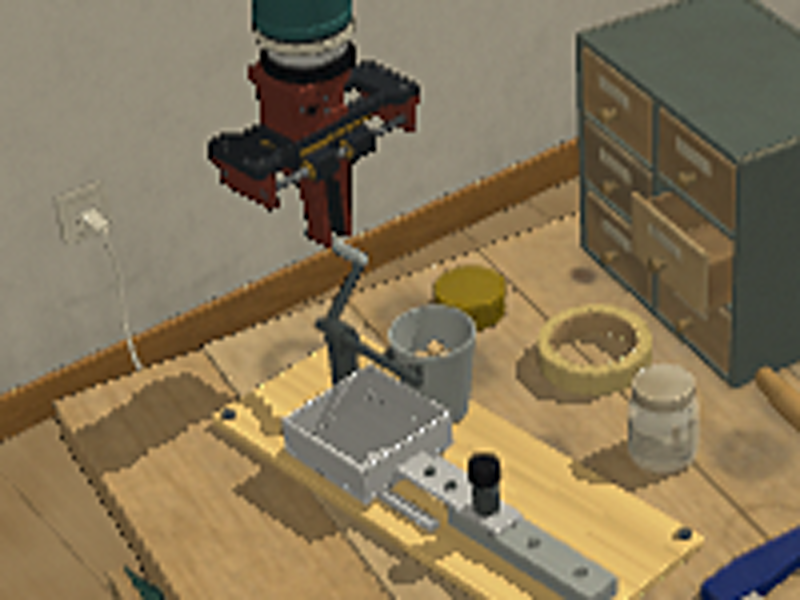

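Run:
```python
from h import *
np.set_printoptions(precision=4,suppress=True)
for c in("scene","top"):
    s=bot.snapshot(c);K=np.array(s["K"]);R=np.array(s["attitude"])
    def pr(p):
        q=K@(R.T@(np.array(p)-s["eye"]));return (q[:2]/q[2])[::-1],q[2]
    p=bot.get_state()["ee_pos"]
    print(c,"tip",pr(p-[0,0,.025]),"tcp",pr(p),"cup rim",pr([.6634,.0103,.098]),"lever end rod",pr([.6531,.0983,.131]),"outer",pr([.645,.156,.131]))
    if c=="scene":
        print(s["z_map"][136:150,186:206])
    else: print(s["z_map"][180:196,130:165:2])
```

```text
scene tip (array([143.6769, 193.1149]), np.float64(1.6784476490189575)) tcp (array([137.6782, 192.3486]), np.float64(1.6621739066992924)) cup rim (array([161.6711, 217.8238]), np.float64(1.62235217253589)) lever end rod (array([143.3027, 199.49  ]), np.float64(1.6481101095654567)) outer (array([136.9527, 188.152 ]), np.float64(1.6784448464197614))
[[3.1397 1.6512 1.6479 1.6453 1.6388 1.6371 1.6367 1.6635 1.6608 1.6557
  1.6447 1.6562 3.2297 3.2207 3.2412 3.2503 3.2263 3.2431 3.2637 3.2293]
 [1.6772 1.6592 1.6488 1.6446 1.6466 1.6412 1.6431 1.6577 1.6563 1.6589
  1.6508 1.6596 3.2269 3.2268 3.2398 3.2523 3.2554 3.2567 3.2416 3.2305]
 [1.6749 1.6523 1.6519 1.6566 1.644  1.6337 1.6379 1.6628 1.6619 1.6538
  1.6589 1.6575 3.2358 3.2133 3.1966 3.2445 3.2504 3.2382 3.2362 3.2445]
 [3.1544 1.6756 1.6608 1.6475 1.6489 1.6496 1.6436 1.6497 3.2014 1.6627
  3.2198 3.2162 3.2443 3.2116 3.2192 3.2316 3.2149 3.2495 3.2329 3.2718]
 [3.1446 3.1922 3.1677 1.674  1.6545 1.6565 1.6488 1.6545 1.6503 1.6596
  3.206  3.2235 3.2441 3.2258 3.2124 3.2247 3.2624 3.2427 3.2546 3.269 ]
 [3.1921 3.1814 3.169  3.
[... 3025 characters left out ...]
9 1.0165 1.0166 1.0198 1.0201 1.1327 1.1357]
 [0.833  0.842  0.8402 0.8404 0.8892 0.907  0.9103 0.9093 0.9202 1.0138
  1.0158 1.1333 1.1347 1.1373 1.0219 1.0237 1.1415 1.1403]
 [0.839  0.8395 0.842  0.841  0.8879 0.9082 0.9085 0.9075 0.9169 1.1417
  1.1392 1.1391 1.1361 1.1392 1.0198 1.0251 1.1374 1.1392]
 [0.8403 0.8412 0.8387 0.842  0.8886 0.9085 0.9084 0.9067 0.9143 1.1472
  1.1375 1.1374 1.137  1.1375 1.0247 1.0246 1.1379 1.1369]
 [0.841  0.8404 0.8425 0.8405 0.888  0.9087 0.9048 0.9054 0.9168 1.1479
  1.1347 1.1385 1.1366 1.1367 1.0306 1.027  1.1352 1.136 ]
 [0.8395 0.8389 0.8396 0.8414 0.8846 0.9111 0.9089 0.9133 1.1436 1.1486
  1.1384 1.1357 1.1375 1.1397 1.1374 1.0272 1.0326 1.1374]]
```

Run:
```python
from h import *
np.set_printoptions(precision=4,suppress=True)
s=bot.snapshot("scene");st=bot.get_state();print(st["t"],st["finger_gap"],st["grip_force"],st["ft_force"],st["ee_pos"])
K=np.array(s["K"]);R=np.array(s["attitude"])
def pr(p):
    q=K@(R.T@(np.array(p)-s["eye"]));return (q[:2]/q[2])[::-1],q[2]
p=st["ee_pos"]
for d in([-.02,-.01,-.025],[-.006,-.01,-.025],[.006,-.01,-.025]):print(d,pr(p+np.array(d)))
cv2.imwrite("pics/g2.png",cv2.resize(s["color"][115:175,165:245,::-1],(800,600),interpolation=0))
for at in [(141,193),(142,195),(143,197),(144,199),(137,194),(138,196)]:print(at,dep(s,at))
```

```text
3.975 0.001044241619466799 4.570872411131859 [-3.7715 -0.7759  9.2448] [0.6487 0.1336 0.1392]
[-0.02, -0.01, -0.025] (array([146.8215, 189.9272]), np.float64(1.6624647738040563))
[-0.006, -0.01, -0.025] (array([145.2745, 193.3317]), np.float64(1.669110837340808))
[0.006, -0.01, -0.025] (array([143.9583, 196.2284]), np.float64(1.674807463229452))
(141, 193) [0.6419 0.1207 0.1339]
(142, 195) [0.6444 0.1123 0.133 ]
(143, 197) [0.6461 0.1027 0.1331]
(144, 199) [0.6492 0.0955 0.1314]
(137, 194) [0.6484 0.1217 0.1469]
(138, 196) [0.6556 0.1217 0.1396]
```

View pics/g2.png

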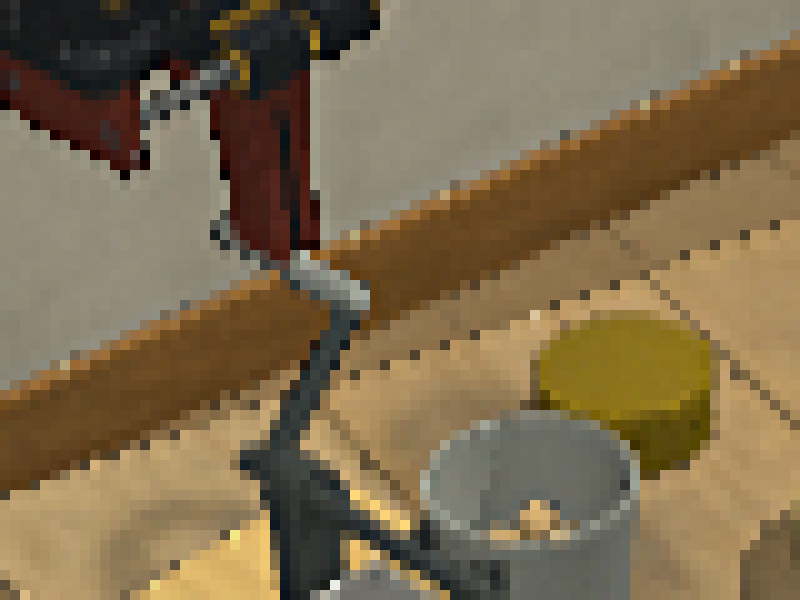

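Run:
```python
from h import *
np.set_printoptions(precision=4,suppress=True)
s=bot.snapshot("scene")
K=np.array(s["K"]);R=np.array(s["attitude"])
def pr(p):
    q=K@(R.T@(np.array(p)-s["eye"]));return (q[:2]/q[2])[::-1]
for sx in(-1,1):
  for t in (0,.025):print(sx,t,pr(np.array([.6487,.1338,.2043-t])+sx*.030*np.array([.99,.139,0])), pr(np.array([.6487,.1338,.2043-t])+sx*.045*np.array([.99,.139,0])))
a=cv2.imread("pics/pre.png")[80:140,100:220]
cv2.imwrite("pics/pre2.png",cv2.resize(a,(720,360),interpolation=0))
D=s["z_map"]
for at in [(137,190),(138,191),(139,192),(130,191),(133,191),(135,193)]:print(at,dep(s,at),s["color"][at])
```

```text
-1 0 [124.8277 183.4649] [126.709  180.0013]
-1 0.025 [131.1757 184.3487] [133.0706 180.9246]
1 0 [117.4933 196.9686] [115.7059 200.2594]
1 0.025 [123.7861 197.7016] [121.9848 200.9565]
(137, 190) [0.6365 0.128  0.149 ] [65 29 21]
(138, 191) [0.6376 0.1239 0.1465] [65 27 20]
(139, 192) [0.6397 0.1217 0.1426] [65 24 16]
(130, 191) [0.6407 0.1226 0.1781] [63 30 22]
(133, 191) [0.6395 0.123  0.1664] [72 35 24]
(135, 193) [0.6443 0.1196 0.1579] [82 37 29]
```

View pics/pre2.png

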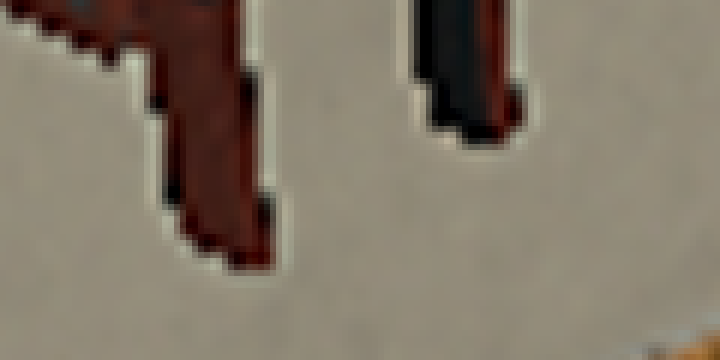

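```bash
python3 -m pendant '[{"xyz":[0,0,-4],"twist":[0,0,0],"claw":45},{"xyz":[0,0,-4],"twist":[0,0,0],"claw":45},{"xyz":[0,0,-4],"twist":[0,0,0],"claw":45},{"xyz":[0,0,-4],"twist":[0,0,0],"claw":45},{"xyz":[0,0,-4],"twist":[0,0,0],"claw":45}]' 25
python3 -m pendant '[{"xyz":[0,0,14],"twist":[0,0,0],"claw":45},{"xyz":[0,0,27],"twist":[0,0,0],"claw":45},{"xyz":[0,0,27],"twist":[0,0,0],"claw":0},{"xyz":[0,0,27],"twist":[0,0,0],"claw":0},{"xyz":[0,0,27],"twist":[0,0,0],"claw":0}]' 25
python3 -m pendant '[{"xyz":[0,0,0],"twist":[0,0,0],"claw":0},{"xyz":[0,0,0],"twist":[0,0,0],"claw":0}]' 25
```

```text
t: 4.65
ee_pos: [0.6484, 0.1336, 0.1415]
orientation: [[-0.143, 0.99, -0.0], [0.99, 0.143, -0.0], [-0.0, -0.0, -1.0]]
ft_force: [-1.2, 1.0, 0.6]
finger_gap: 0.044
grip_force: 0.0
t: 5.28
ee_pos: [0.6489, 0.1336, 0.1151]
orientation: [[-0.143, 0.99, 0.001], [0.99, 0.143, 0.0], [-0.0, 0.001, -1.0]]
ft_force: [0.1, -0.3, 0.4]
finger_gap: 0.0186
grip_force: 0.0
t: 5.52
ee_pos: [0.6484, 0.1336, 0.1151]
orientation: [[-0.143, 0.99, -0.0], [0.99, 0.143, -0.0], [-0.0, -0.0, -1.0]]
ft_force: [-1.9, -0.8, 2.8]
finger_gap: 0.0113
grip_force: 25.0
```

```bash
python3 -m pendant '[{"xyz":[0,-4.2,-3.9],"twist":[0,0,0],"claw":0},{"xyz":[0,-8.7,-7.3],"twist":[0,0,0],"claw":0},{"xyz":[0,-13.5,-10.3],"twist":[0,0,0],"claw":0},{"xyz":[0,-18.5,-12.9],"twist":[0,0,0],"claw":0},{"xyz":[0,-23.7,-15.1],"twist":[0,0,0],"claw":0}]' 25
```

```text
t: 6.15
ee_pos: [0.628, 0.1307, 0.1311]
orientation: [[-0.143, 0.99, 0.006], [0.99, 0.143, 0.001], [0.0, 0.007, -1.0]]
ft_force: [7.4, 1.5, -4.0]
finger_gap: 0.0113
grip_force: 25.0
```

```bash
python3 -m pendant '[{"xyz":[0,-11,-2.9],"twist":[0,0,0],"claw":0},{"xyz":[0,-22.3,-3.9],"twist":[0,0,0],"claw":0},{"xyz":[0,-33.5,-2.9],"twist":[0,0,0],"claw":0},{"xyz":[0,-44.5,0],"twist":[0,0,0],"claw":0},{"xyz":[0,-54.8,4.8],"twist":[0,0,0],"claw":0}]' 25
```

```text
t: 6.78
ee_pos: [0.5758, 0.1234, 0.1291]
orientation: [[-0.143, 0.99, 0.012], [0.99, 0.143, 0.002], [0.0, 0.012, -1.0]]
ft_force: [5.5, 2.4, 7.2]
finger_gap: 0.0113
grip_force: 25.0
```

```bash
python3 -m pendant '[{"xyz":[0,-4.7,3],"twist":[0,0,0],"claw":0},{"xyz":[0,-9.2,6.5],"twist":[0,0,0],"claw":0},{"xyz":[0,-13.4,10.3],"twist":[0,0,0],"claw":0},{"xyz":[0,-17.3,14.5],"twist":[0,0,0],"claw":0},{"xyz":[0,-20.7,19],"twist":[0,0,0],"claw":0}]' 25
```

```text
t: 7.4
ee_pos: [0.553, 0.1201, 0.1084]
orientation: [[-0.143, 0.99, 0.006], [0.99, 0.143, 0.001], [0.0, 0.006, -1.0]]
ft_force: [1.5, 1.3, 7.4]
finger_gap: 0.0114
grip_force: 25.0
```

```bash
python3 -m pendant '[{"xyz":[0,-3.1,4.8],"twist":[0,0,0],"claw":0},{"xyz":[0,-5.7,9.8],"twist":[0,0,0],"claw":0},{"xyz":[0,-7.8,15],"twist":[0,0,0],"claw":0},{"xyz":[0,-9.5,20.4],"twist":[0,0,0],"claw":0},{"xyz":[0,-10.8,26],"twist":[0,0,0],"claw":0}]' 25
python3 -m pendant '[{"xyz":[0,-0.3,2],"twist":[0,0,0],"claw":0},{"xyz":[0,-0.3,2],"twist":[0,0,0],"claw":0},{"xyz":[0,-0.3,2],"twist":[0,0,0],"claw":0},{"xyz":[0,-0.3,2],"twist":[0,0,0],"claw":0}]' 25
python3 - <<'E'
from h import *
np.set_printoptions(precision=4,suppress=True)
a=[]
for c in("scene","top"):
    s=bot.snapshot(c);a.append(s["color"][:,:,::-1])
    for n in range(4):
        for m in bot.mark_of(c,f"peg_{n}")[:4] if n==0 else []:print(c,n,round(m["p"],2),np.array(m["at"]),onz(s,m["at"],.03))
cv2.imwrite("pics/tip.png",np.hstack([cv2.resize(a[0][110:240,150:280],(390,390),interpolation=2),cv2.resize(a[1][150:280,140:270],(390,390),interpolation=2)]))
E
```

```text
t: 8.02
ee_pos: [0.5407, 0.1183, 0.0816]
orientation: [[-0.143, 0.99, 0.003], [0.99, 0.143, 0.001], [0.0, 0.003, -1.0]]
ft_force: [-0.0, 1.7, 6.7]
finger_gap: 0.0111
grip_force: 25.0
t: 8.52
ee_pos: [0.5401, 0.1183, 0.0791]
orientation: [[-0.143, 0.99, 0.002], [0.99, 0.143, 0.001], [0.0, 0.002, -1.0]]
ft_force: [0.2, 3.0, 6.0]
finger_gap: 0.0113
grip_force: 25.0
scene 0 0.48 [171.  198.3] [0.629  0.0876 0.03  ]
scene 0 0.43 [190.4 195.2] [0.5619 0.0072 0.03  ]
scene 0 0.43 [173.1 201.9] [0.6318 0.0695 0.03  ]
top 0 0.55 [228.2 193.1] [0.5471 0.0172 0.03  ]
top 0 0.51 [215.7 196.4] [0.5834 0.0077 0.03  ]
top 0 0.48 [226.9 196.5] [0.5507 0.0072 0.03  ]
```

View pics/tip.png

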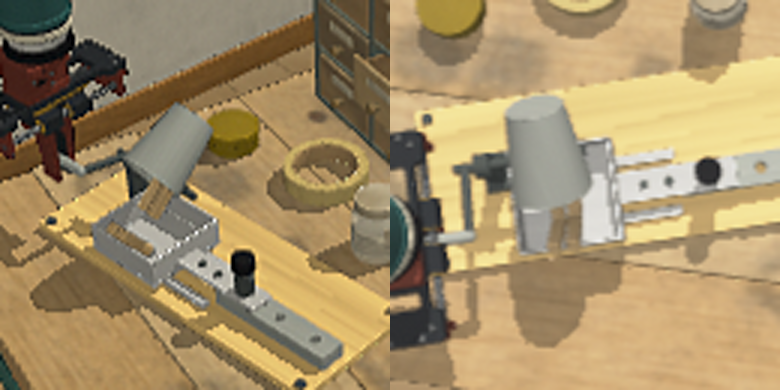

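```bash
python3 -m pendant '[{"xyz":[0,2.5,-11],"twist":[0,0,0],"claw":0},{"xyz":[0,6.9,-21.5],"twist":[0,0,0],"claw":0},{"xyz":[0,2.5,-11],"twist":[0,0,0],"claw":0},{"xyz":[0,0,0],"twist":[0,0,0],"claw":0},{"xyz":[0,0,0],"twist":[0,0,0],"claw":0}]' 25
python3 -m pendant '[{"xyz":[0,2.5,-11],"twist":[0,0,0],"claw":0},{"xyz":[0,6.9,-21.5],"twist":[0,0,0],"claw":0},{"xyz":[0,2.5,-11],"twist":[0,0,0],"claw":0},{"xyz":[0,0,0],"twist":[0,0,0],"claw":0},{"xyz":[0,0,0],"twist":[0,0,0],"claw":0}]' 25
python3 - <<'E'
from h import *
np.set_printoptions(precision=4,suppress=True)
a=[]
for c in("scene","top"):
    s=bot.snapshot(c);a.append(s["color"][:,:,::-1])
    for m in bot.silhouettes(c,"peg_0")[:6]:print(c,round(m["p"],2),np.array(m["at"]),m["pixels"].sum(),dep(s,m["at"]))
cv2.imwrite("pics/tip2.png",np.hstack([cv2.resize(a[0][110:240,150:280],(390,390),interpolation=2),cv2.resize(a[1][150:280,140:270],(390,390),interpolation=2)]))
E
```

```text
t: 9.35
ee_pos: [0.5398, 0.1182, 0.078]
orientation: [[-0.143, 0.99, 0.001], [0.99, 0.143, 0.001], [0.0, 0.001, -1.0]]
ft_force: [3.2, 3.3, -2.4]
finger_gap: 0.0112
grip_force: 25.0
t: 9.98
ee_pos: [0.5398, 0.1182, 0.078]
orientation: [[-0.143, 0.99, 0.001], [0.99, 0.143, 0.001], [0.0, 0.001, -1.0]]
ft_force: [2.9, 3.3, -2.2]
finger_gap: 0.011
grip_force: 25.0
scene 0.56 [183.2 205.3] 38 [0.6046 0.0084 0.0374]
scene 0.4 [189.  194.4] 60 [ 0.5474 -0.0151  0.0585]
scene 0.37 [185.5 206. ] 67 [ 0.6013 -0.      0.0344]
top 0.38 [228.7 194.1] 72 [0.5446 0.0075 0.0689]
```

View pics/tip2.png

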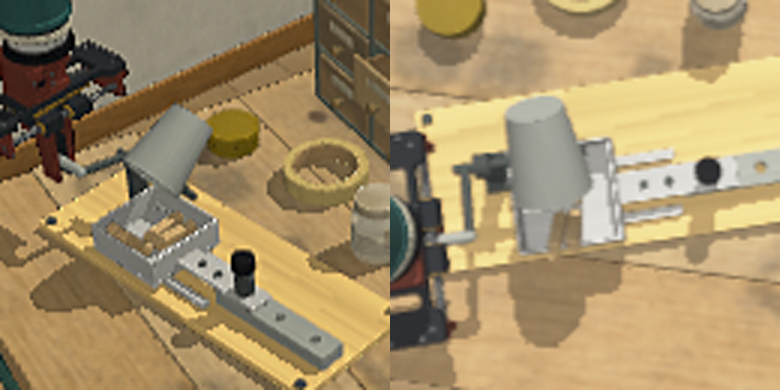

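```bash
python3 -m pendant '[{"xyz":[0,2.5,-11],"twist":[0,0,0],"claw":0},{"xyz":[0,6.9,-21.5],"twist":[0,0,0],"claw":0},{"xyz":[0,13.1,-31],"twist":[0,0,0],"claw":0},{"xyz":[0,20.8,-39.2],"twist":[0,0,0],"claw":0},{"xyz":[0,29.9,-46.1],"twist":[0,0,0],"claw":0}]' 25
python3 -m pendant '[{"xyz":[0,10.1,-5.1],"twist":[0,0,0],"claw":0},{"xyz":[0,20.9,-8.4],"twist":[0,0,0],"claw":0},{"xyz":[0,32.2,-9.8],"twist":[0,0,0],"claw":0},{"xyz":[0,43.5,-9.2],"twist":[0,0,0],"claw":0},{"xyz":[0,54.5,-6.7],"twist":[0,0,0],"claw":0}]' 25
python3 -m pendant '[{"xyz":[0,7.4,3],"twist":[0,0,0],"claw":0},{"xyz":[0,14.4,6.7],"twist":[0,0,0],"claw":0},{"xyz":[0,20.8,11.3],"twist":[0,0,0],"claw":0},{"xyz":[0,25.1,15.1],"twist":[0,0,0],"claw":0},{"xyz":[0,26.3,16.3],"twist":[0,0,0],"claw":0}]' 25
python3 to.py 0.6485 0.1336 0.115 8
```

```text
t: 10.8
ee_pos: [0.5664, 0.1219, 0.1228]
orientation: [[-0.143, 0.99, -0.006], [0.99, 0.143, -0.001], [0.0, -0.006, -1.0]]
ft_force: [-0.4, 1.0, -8.9]
finger_gap: 0.0114
grip_force: 25.0
t: 11.42
ee_pos: [0.6221, 0.1291, 0.1315]
orientation: [[-0.143, 0.99, -0.002], [0.99, 0.143, -0.002], [-0.001, -0.003, -1.0]]
ft_force: [-4.3, -2.5, 4.6]
finger_gap: 0.0113
grip_force: 25.0
t: 12.05
ee_pos: [0.6486, 0.133, 0.1149]
orientation: [[-0.143, 0.99, -0.002], [0.99, 0.143, -0.001], [-0.001, -0.002, -1.0]]
ft_force: [-9.6, -6.1, 16.1]
finger_gap: 0.0114
grip_force: 25.0
t 12.05 p [648.6 133.  114.9] shift [ 0.6  0.  -0.1] twist [-0.1  0.1  0.2] F [-9.6 -6.1 16.1] gap 11.353706784365 25.00755876302719
```

```bash
python3 -m pendant '[{"xyz":[0,0,0],"twist":[0,0,0],"claw":60},{"xyz":[0,0,0],"twist":[0,0,0],"claw":60},{"xyz":[0,0,0],"twist":[0,0,0],"claw":60},{"xyz":[0,0,-40],"twist":[0,0,0],"claw":60},{"xyz":[0,0,-80],"twist":[0,0,0],"claw":60}]'
python3 - <<'E'
from h import *
np.set_printoptions(precision=4,suppress=True)
a=[]
xf=np.array([.9903,.1392]);yf=np.array([-.1392,.9903]);O=np.array([.585,-.0003])
for c in("scene","top"):
    s=bot.snapshot(c);a.append(s["color"][:,:,::-1])
    for n,z in(("handle_grip",.131),("knob_centre",.075),("lock_knob",.064)):
        for m in bot.mark_of(c,n)[:1]:print(c,n,round(m["p"],2),onz(s,m["at"],z))
    for m in bot.silhouettes(c,"peg_0")[:6]:
        p=dep(s,m["at"]);print(c,round(m["p"],2),np.array(m["at"]),m["pixels"].sum(),p,"feeder",(p[:2]-O)@xf,(p[:2]-O)@yf)
cv2.imwrite("pics/up.png",np.hstack([cv2.resize(a[0][130:230,170:270],(400,400),interpolation=2),cv2.resize(a[1][170:260,160:250],(400,400),interpolation=2)]))
E
python3 to.py 0.604 -0.138 0.13 8
```

```text
t: 12.68
ee_pos: [0.6488, 0.1338, 0.1947]
orientation: [[-0.143, 0.99, -0.001], [0.99, 0.143, 0.0], [0.0, -0.001, -1.0]]
ft_force: [0.7, -1.0, -0.1]
finger_gap: 0.0578
grip_force: 0.0
scene handle_grip 0.9 [0.6392 0.1357 0.131 ]
scene knob_centre 0.43 [ 0.5943 -0.133   0.075 ]
scene lock_knob 0.47 [ 0.6092 -0.1331  0.064 ]
scene 0.55 [184.1 207.2] 64 [0.6101 0.006  0.0319] feeder 0.025769882535381972 0.0027699645302219525
scene 0.47 [188.1 196.1] 32 [0.5757 0.0236 0.0219] feeder -0.005914419501086144 0.02499076884017212
top handle_grip 0.72 [0.6521 0.1301 0.131 ]
top knob_centre 0.46 [ 0.5964 -0.1382  0.075 ]
top lock_knob 0.42 [ 0.6069 -0.1422  0.064 ]
top 0.44 [226.3 201.6] 77 [ 0.5514 -0.0121  0.0587] feeder -0.034922840289617826 -0.006959888402381774
top 0.16 [204.5 244.5] 52 [ 0.6096 -0.1357  0.0854] feeder 0.005563117426678733 -0.13749560539721928
t 13.175 p [648.2 133.6 193.2] shift [-262.5  -82.5   63.4] twist [-0.1 -0.   0.2] F [ 0.2  0.7 -0.3] gap 60.28244988323187 0.0
```

View pics/up.png

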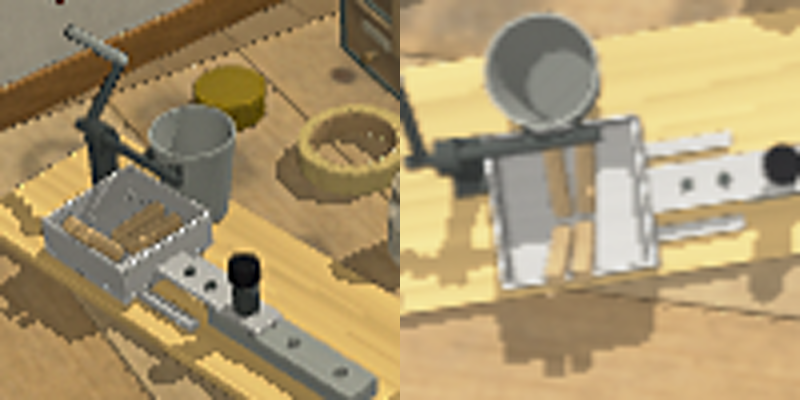

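```bash
python3 -m pendant '[{"xyz":[-54,-17,0],"twist":[0,0,0],"claw":60},{"xyz":[-108,-34,0],"twist":[0,0,0],"claw":60},{"xyz":[-162,-51,0],"twist":[0,0,0],"claw":60},{"xyz":[-216,-68,20],"twist":[0,0,0],"claw":60},{"xyz":[-262.5,-82.5,50],"twist":[0,0,0],"claw":60}]' 30
python3 -m pendant '[{"xyz":[0,0,0],"twist":[0,0,0],"claw":60}]' 30
python3 to.py 0.6042 -0.1385 0.065 8
```

```text
t: 13.8
ee_pos: [0.6051, -0.1402, 0.1446]
orientation: [[-0.143, 0.99, 0.002], [0.99, 0.143, -0.001], [-0.001, 0.002, -1.0]]
ft_force: [0.0, -0.7, -0.5]
finger_gap: 0.0599
grip_force: 0.0
t: 13.92
ee_pos: [0.6022, -0.1406, 0.1416]
orientation: [[-0.139, 0.99, -0.005], [0.99, 0.139, 0.001], [0.002, -0.005, -1.0]]
ft_force: [0.1, 0.3, -1.0]
finger_gap: 0.0597
grip_force: 0.0
t 13.925 p [ 602.2 -140.6  141.6] shift [ 1.7  2.6 76.6] twist [-0.3 -0.1 -0. ] F [ 0.1  0.3 -1. ] gap 59.68827728944214 0.0
```

```bash
python3 -m pendant '[{"xyz":[1.5,1,40],"twist":[0,0,0],"claw":60},{"xyz":[1.5,1,70],"twist":[0,0,0],"claw":60},{"xyz":[1.5,1,76],"twist":[0,0,0],"claw":60},{"xyz":[1.5,1,76],"twist":[0,0,0],"claw":10},{"xyz":[1.5,1,76],"twist":[0,0,0],"claw":10}]' 30
python3 -m pendant '[{"xyz":[0,0,0],"twist":[0,0,0],"claw":10},{"xyz":[0,0,0],"twist":[0,0,0],"claw":10}]' 30
python3 to.py 0.6042 -0.1385 0.065 8
```

```text
t: 14.55
ee_pos: [0.6069, -0.1363, 0.07]
orientation: [[-0.144, 0.99, 0.002], [0.99, 0.144, -0.001], [-0.001, 0.002, -1.0]]
ft_force: [0.2, -0.8, 0.7]
finger_gap: 0.0434
grip_force: 0.0
t: 14.8
ee_pos: [0.604, -0.1366, 0.0693]
orientation: [[-0.144, 0.99, -0.003], [0.99, 0.144, -0.001], [-0.0, -0.003, -1.0]]
ft_force: [-4.6, -1.9, 8.3]
finger_gap: 0.0252
grip_force: 30.0
t 14.8 p [ 604.  -136.6   69.3] shift [-1.9 -0.   4.3] twist [-0.2  0.   0.3] F [-4.6 -1.9  8.3] gap 25.17230680180169 30.01736123696901
```

```bash
python3 -m pendant '[{"xyz":[0,0,-5],"twist":[0,0,0],"claw":10},{"xyz":[0,0,-10],"twist":[0,0,0],"claw":10},{"xyz":[0,0,-15],"twist":[0,0,0],"claw":10},{"xyz":[0,0,-17],"twist":[0,0,0],"claw":10},{"xyz":[0,0,-17],"twist":[0,0,0],"claw":10}]' 30
python3 - <<'E'
from h import *
np.set_printoptions(precision=4,suppress=True)
for c in("scene","top"):
    s=bot.snapshot(c)
    for m in bot.mark_of(c,"lock_knob")[:1]:print(c,m["p"],m["at"],dep(s,m["at"]))
E
python3 to.py 0.6042 -0.1385 0.065 8
```

```text
t: 15.42
ee_pos: [0.604, -0.1363, 0.0851]
orientation: [[-0.143, 0.99, -0.003], [0.99, 0.143, 0.0], [0.001, -0.003, -1.0]]
ft_force: [-4.4, -2.5, -5.4]
finger_gap: 0.0249
grip_force: 30.0
scene 0.46 [193.0, 227.7] [ 0.5856 -0.1498  0.1079]
t 15.625 p [ 603.9 -136.3   84.9] shift [-2.3  0.  19.9] twist [-0.2 -0.   0.2] F [-5.7 -2.5 -4.3] gap 24.874894929541266 29.999092414509505
```

```bash
python3 -m pendant '[{"xyz":[0,0,-0.8],"twist":[0,0,0],"claw":10},{"xyz":[-10,0,-0.8],"twist":[0,0,0],"claw":10},{"xyz":[-24,0,-0.8],"twist":[0,0,0],"claw":10},{"xyz":[-38,0,-0.8],"twist":[0,0,0],"claw":10},{"xyz":[-48,0,-0.8],"twist":[0,0,0],"claw":10}]' 30
python3 -m pendant '[{"xyz":[-2,0,0],"twist":[0,0,0],"claw":10},{"xyz":[-2,0,0],"twist":[0,0,0],"claw":10},{"xyz":[-2,0,0],"twist":[0,0,0],"claw":10}]' 30
python3 to.py 0.611 -0.1858 0.069 8
```

```text
t: 16.25
ee_pos: [0.6106, -0.1834, 0.0854]
orientation: [[-0.143, 0.99, -0.004], [0.99, 0.143, 0.002], [0.003, -0.004, -1.0]]
ft_force: [-5.6, 1.9, -5.4]
finger_gap: 0.025
grip_force: 30.0
t: 16.62
ee_pos: [0.6109, -0.1857, 0.0854]
orientation: [[-0.143, 0.99, -0.004], [0.99, 0.143, 0.001], [0.002, -0.004, -1.0]]
ft_force: [-5.4, -1.2, -6.3]
finger_gap: 0.0246
grip_force: 30.0
t 16.625 p [ 610.9 -185.7   85.4] shift [-0.2  0.1 16.4] twist [-0.2 -0.1  0.2] F [-5.4 -1.2 -6.3] gap 24.620430096199065 29.999092833604664
```

```bash
python3 -m pendant '[{"xyz":[0,0,3],"twist":[0,0,0],"claw":10},{"xyz":[0,0,6],"twist":[0,0,0],"claw":10},{"xyz":[0,0,9],"twist":[0,0,0],"claw":10},{"xyz":[0,0,9],"twist":[0,0,0],"claw":10}]' 30
python3 -m pendant '[{"xyz":[0,0,3],"twist":[0,0,0],"claw":10},{"xyz":[0,0,6],"twist":[0,0,0],"claw":10},{"xyz":[0,0,8],"twist":[0,0,0],"claw":10},{"xyz":[0,0,8],"twist":[0,0,0],"claw":10},{"xyz":[0,0,8],"twist":[0,0,0],"claw":10}]' 30
python3 to.py 0.611 -0.1858 0.069 8
```

```text
t: 17.12
ee_pos: [0.6109, -0.1857, 0.0764]
orientation: [[-0.143, 0.99, -0.004], [0.99, 0.143, 0.001], [0.002, -0.004, -1.0]]
ft_force: [-5.4, -1.4, -3.3]
finger_gap: 0.0251
grip_force: 30.0
t: 17.75
ee_pos: [0.611, -0.1857, 0.0695]
orientation: [[-0.143, 0.99, -0.003], [0.99, 0.143, 0.001], [0.001, -0.003, -1.0]]
ft_force: [-8.0, -1.5, 0.8]
finger_gap: 0.0248
grip_force: 30.0
t 17.75 p [ 611.  -185.7   69.5] shift [-0.1 -0.   0.5] twist [-0.2 -0.1  0.2] F [-8.  -1.5  0.8] gap 24.809064404633265 30.0004465773236
```

```bash
python3 -m pendant '[{"xyz":[0,0,0.8],"twist":[0,0,0],"claw":10},{"xyz":[0,0,1.6],"twist":[0,0,0],"claw":10},{"xyz":[0,0,1.6],"twist":[0,0,0],"claw":10},{"xyz":[0,0,1.6],"twist":[0,0,0],"claw":10}]' 30
python3 to.py 0.611 -0.1858 0.069 8
python3 - <<'E'
from h import *
np.set_printoptions(precision=4,suppress=True)
xf=np.array([.9903,.1392]);yf=np.array([-.1392,.9903]);O=np.array([.585,-.0003])
for c in("scene","top"):
    s=bot.snapshot(c)
    for n,z in(("handle_grip",.131),("tray_floor",.023),("lock_knob",.064),("peg_0",.03)):
        for m in bot.mark_of(c,n)[:3 if n=="peg_0" else 1]:
            p=onz(s,m["at"],z);print(c,n,round(m["p"],2),p,"feeder",(p[:2]-O)@xf,(p[:2]-O)@yf)
E
```

```text
t: 18.25
ee_pos: [0.6111, -0.1858, 0.0693]
orientation: [[-0.143, 0.99, -0.003], [0.99, 0.143, 0.0], [0.001, -0.003, -1.0]]
ft_force: [-9.8, 0.2, 11.7]
finger_gap: 0.0247
grip_force: 30.0
t 18.25 p [ 611.1 -185.8   69.3] shift [ 0.1 -0.1  0.3] twist [-0.2 -0.   0.2] F [-9.8  0.2 11.7] gap 24.681099893052675 30.00251378514804
scene handle_grip 0.98 [0.6283 0.1191 0.131 ] feeder 0.059486386247396994 0.112211105994222
scene tray_floor 0.61 [ 0.5802 -0.0487  0.023 ] feeder -0.011482039953674458 -0.047214089388659064
scene lock_knob 0.47 [ 0.5945 -0.1978  0.064 ] feeder -0.01804518998335419 -0.19688519037400665
scene peg_0 0.5 [ 0.5583 -0.0311  0.03  ] feeder -0.030710870807597025 -0.026826310067189597
scene peg_0 0.42 [ 0.6111 -0.0365  0.03  ] feeder 0.020777794121569583 -0.039445644871621846
scene peg_0 0.36 [ 0.6223 -0.0374  0.03  ] feeder 0.031826014922102415 -0.041889825697432735
top handle_grip 0.66 [0.6524 0.1347 0.131 ] feeder 0.0855660167075107 0.1243493741469442
top tray_floor 0.92 [ 0.5985 -0.0466  0.023 ] feeder 0.006906079662229726 -0.0477718697798886
top peg_0 0.48 [ 0.6099 -0.0366  0.03  ] feeder 0.019587142220061624 -0.039373299161807554
```

```bash
python3 -c "
from workcell import bot
print(bot.close_job())"
```

```text
the job is handed in; nothing more can be done
None
```

I handed the job in after 18.3 s of the 56 s allowed; the interface returned no verdict. All four pegs are in the tray, the cup is upright and empty, and the tray has slid 50 mm to the next hole. The knob is back at its starting height, so the pin should be fully home, and the gripper is still holding it with 30 N.

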